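Let the marble out of the tin

TASK

Let the glass marble out of the steel tin into the green dish: press the tin's lever right down with a fingertip so that the linked lid rises, and keep it down until the marble has rolled into the dish. Then ease the lever back up so that the lid comes down gently and shuts without slamming, and move clear. Do not handle the lid, marble or dish, pick nothing up, and leave the other things where they are.

Things in the scene. Friction and masses are not known exactly. Their poses are not given: they have to be found in the camera images.
- tin: Steel tin, 90 (its x) x 120 (its y) x 105 mm high, fixed, turned up to 0.5 rad. Origin: centre of underside, z up. Lever at its +y end; at its -y end a 46 mm wide spout, ending 85 mm from the origin, 48 mm up. The lid hinges along the top of the +y end; its apron shuts the spout. The marble inside waits on a sloping floor and rolls out by itself when the lid is up.
- lever_pad (a point): Centre of the top of the lever's dark rubber press pad, 46 (tin x) x 40 (tin y) x 8 mm. At rest 158 mm from the tin's origin along its +y, 79 mm up. It swings with the lever: fully pressed it is 41 mm lower and 8 mm nearer the tin. Free space above and around it.
- lever_pivot (a point): The lever's pivot: a level axis along the tin's x, 68 mm from the tin's origin along its +y, 75 mm up. The pad's top centre is 90 mm out from it and 4 mm above it at rest.
- lever (a joint): Lever angle, rad: 0 at rest (up, lid shut), 0.47 pressed down to its stop. Sprung back by lid weight and a spring: about 2 to 6 N down on the pad holds it. It snaps back if let go.
- lid (a joint): Lid angle, rad: 0 shut, 0.80 wide open. Geared to the lever: always 1.7 times its angle. Let go, it slams at about 10 rad/s; eased shut means never faster than 2.5 rad/s in its last 0.25 rad, that is the pad always under about 0.12 m/s.
- cover: The lid plate, steel rim with a clear pane, 94 x 128 mm and 4 mm thick, with an apron hanging 50 mm down over the spout end. Origin: middle of the hinge line, 107 mm above the stand; at rest its axes are the tin's and the plate runs to -y.
- marble_center (a point): Centre of the milky white glass marble, 25 mm diameter, 21 g, loose, in the tin at first (about 70 mm above the stand); 17 mm above the stand once in the dish.
- marble: The same marble as a body; its origin turns with it, so use point marble_center.
- dish: Green glass bowl, 112 mm across the rim, 34 mm high, loose, standing under the spout. Origin: centre of its underside.
- remote: Blue plastic remote control, 46 x 165 x 18 mm, lying flat. Bystander. Origin: centre of the underside.
- coaster: Round bamboo coaster, 96 mm across, 8 mm thick. Bystander. Origin: centre of the underside.
- ornament: Silver ceramic ornament, 68 mm across, 104 mm high. Bystander. Origin: centre of the underside.
Not all that is in view belongs to the job. Several things look just like the dish: the one meant starts farthest to the robot's right.

How it is judged (in metres and radians):
On the way, in this order (a step that is already met when the one before it is completed fails the run):
1. the lever holds the lid open (over 0.6 rad) with the marble in the dish (value of joint lid above 0.6 rad and horizontal distance between marble_center and dish below 0.048 m and height (world z) of marble_center below 0.045 m), for 0.3 s.
2. the lid has been eased shut (value of joint lid below 0.04 rad), for 0.2 s.
At the end, for the whole second after the job is handed in: The marble lies in the dish (centre within 48 mm of the dish's centre and under 45 mm up), the lid is shut within 0.04 rad, the lever up, and the dish within 25 mm of where it stood (horizontal distance between marble_center and dish below 0.048 m and height (world z) of marble_center below 0.045 m and value of joint lid below 0.04 rad and value of joint lever below 0.025 rad and distance of dish from where it was at the start of the episode below 0.025 m); the robot touches nothing.
It fails at once if the lid slams (closing faster than 2.5 rad/s in its last 0.25 rad) (value of joint lid below 0.25 rad and velocity of joint lid below -2.5 rad/s).
It fails at once if the robot handles the lid itself (contact force between any of the arm, the fingers and cover above 1 N).
It fails at once if the robot touches or lifts the marble (contact force between any of the arm, the fingers and marble above 0.3 N or height (world z) of marble_center above 0.1 m).
It fails at once if the dish is handled, lifted or pushed away (contact force between any of the arm, the fingers and dish above 1 N or distance of dish from where it was at the start of the episode above 0.03 m or height (world z) of dish above 0.015 m).
It fails at once if a bystander is disturbed (distance of any of remote, coaster, ornament from where it was at the start of the episode above 0.015 m).
It also fails if it takes over 40 s, if anything falls off the work surface, if the arm or the gripper's body presses on something with over 40 N, if the wrist force passes 120 N, or if a joint passes its speed limit or range.

ROBOT

A 6-joint arm with a two-finger parallel gripper is mounted at the origin on the work surface. World frame = base frame: x ahead of the robot, y to its left, z up, the work surface at z = 0. Lengths are in mm, angles in rad, forces in N, time in s.
With the tool pointing down it reaches from about 275 to 825 mm from the base axis. Payload 5.2 kg.
Tool frame: the origin (TCP) lies at the very end of the fingers, on their centre line; the grasp point (between the pads) lies 19 mm behind it; z points along the fingers, y is the direction in which the jaws open and shut (so a half turn about z gives the same grasp; the last joint's range is limited). The gripper opens to 93 mm and grips with 3 to 60 N. Pads are 15 mm wide; open, the fingers measure 128 mm over their backs; the gripper's body (75 mm by 188 mm) begins 65 mm behind the grasp point.
Start: joints at [0.905, 0.259, 1.535, -0, 1.348, -0.203], TCP at [245.53, 492.158, 218.653] pointing down, gripper open.
Joint ranges: [-3.14, 3.14], [-0.91, 2.08], [0.19, 2.58], [-1.22, 4.36], [0.22, 2.71], [-3.12, 3.12]. Speed limits (rad/s): [2.57, 2.57, 3.14, 3.14, 3.14, 3.14].

INTERFACE

Orientations are given as [roll, pitch, yaw] about the fixed x, y, z axes, in that order (R = Rz(yaw) Ry(pitch) Rx(roll)).
In Python, from bench import robot gives the robot as it stands. The module is installed in compiled form; this text tells all that it offers. Calls block until the motion is done:
- robot.move_ptp(position, orientation): joint-space move of the TCP to a pose.
- robot.move_linear(position, ori=None, speed=150, f_stop=None): straight line of the TCP; ori=None keeps the orientation; speed is the mean speed in mm/s. With f_stop (N) it stops when the force on the tool has changed by that much, and returns True; else False.
- robot.move_j(angles): joint-space move.
- robot.move_gripper(opening): opening from 0.0 (shut) to 1.0 (fully open); the grip force is fixed at half the most; returns when the fingers have stopped.
- robot.sleep(seconds).
- robot.inverse_kinematics(position, orientation): joint angles nearest the present ones, or None.
- robot.get_image(name): name is "scene" or "top" or "wrist"; returns a dict with "img" (420x560x3 uint8, blue, green, red), "fovy" (degrees; the focal length in pixels is half the picture's height over the tangent of half this angle, whatever the lens; pixels are square), "cx", "cy" (the principal point, pixels), "eye" and "orientation" of the camera in the world. Camera axes: x right, y down, z forward; pixel columns grow to the right and rows downward; lengths in mm; the calibration is good to about 2 mm. A picture is of the moment at which its call begins. There is no depth.
A pose or a line that the arm cannot do raises robot.MotionError and nothing moves.
- robot.hand_in(): hands the job in, once; it reports no verdict.
Readings, each from a call of its own:
- robot.current_t(): time.
- robot.current_qpos(): joint angles.
- robot.current_joint_vel(): joint speeds.
- robot.current_joint_efforts(): joint torques, N m.
- robot.current_tcp_pos(): TCP position.
- robot.current_eef_rot(): TCP orientation.
- robot.current_contact_force(): force on the tool from outside, world axes, zero at the start.
- robot.current_ft_torque(): the same for the moment, N m.
- robot.current_gripper_width(): opening from 0.0 (shut) to 1.0 (fully open).
Only numpy, scipy, OpenCV 4.12 (cv2) and the standard library are available. Lean on these libraries where they do the work, as an engineer would, in place of code of your own. Each camera call takes 0.05 s, during which the arm holds its last target.

## Working session

There is one attempt and no reset: what is moved stays moved. The work goes in short steps, each a Python script; the robot and the scene stay as the last script left them, time stands still between calls to the robot, and variables do not carry over. Pictures are saved under pics/ and viewed, and the job is handed in when it is done.

```bash
mkdir -p pics
python3 - <<'E'
from bench import robot
import cv2,json
import numpy as np
print(robot.current_t())
for n in("scene","top","wrist"):
    d=robot.get_image(n); cv2.imwrite(f"pics/{n}0.png",d["img"])
    print(n,d["fovy"],d["cx"],d["cy"],d["eye"],d["orientation"])
E
```

```text
0.0
scene 48.73470145951746 276.42601233720836 210.61865278324626 [ 942.25747067 -459.91726474  916.34786733] [-2.50048437  0.01475336  0.57731943]
top 45.25372999797559 281.6621685777276 210.66942285187662 [ 425.44748008   72.18006541 1177.3213398 ] [-3.00026419 -0.01653178 -1.58112107]
wrist 58.44039426504713 277.70504877507494 217.16339144109128 [184.64553385 521.82247926 384.0190877 ] [2.89113401e+00 1.40161494e-03 1.10788226e+00]
```

View pics/top0.png

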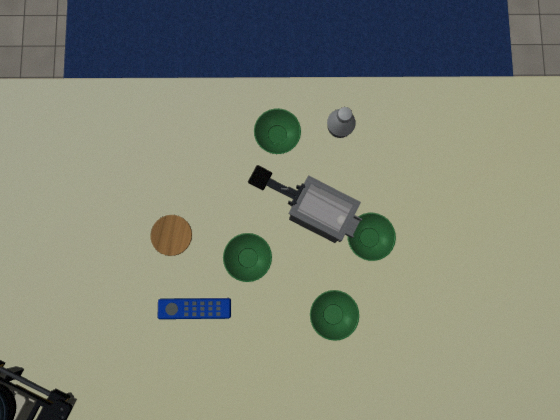

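View pics/scene0.png

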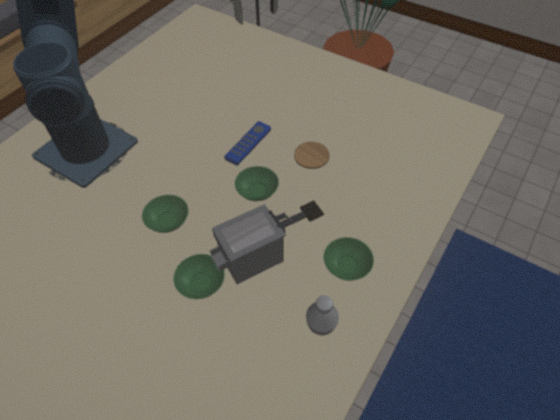

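View pics/wrist0.png

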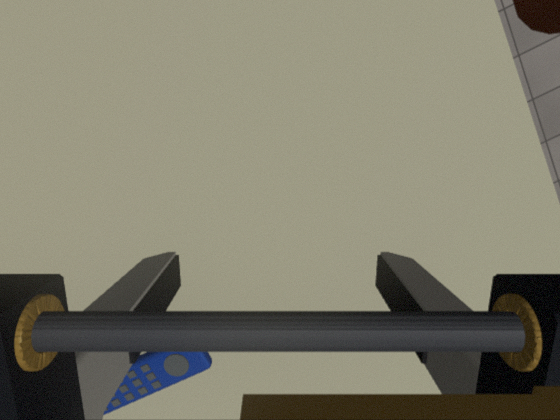

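The top view shows the tin near (325,210), its pad at (260,177) and the target dish under the spout at (372,237). I'll zoom in for a more precise fit.

```bash
cat > h.py <<'E'
import numpy as np,cv2
from scipy.spatial.transform import Rotation as R
def ray(d,u,v):
    f=210/np.tan(np.radians(d["fovy"])/2)
    r=R.from_euler('xyz',d["orientation"]).as_matrix()@np.array([(u-d["cx"])/f,(v-d["cy"])/f,1])
    return np.array(d["eye"]),r
def on_z(d,u,v,z):
    e,r=ray(d,u,v); return e+r*(z-e[2])/r[2]
def proj(d,p):
    f=210/np.tan(np.radians(d["fovy"])/2)
    q=R.from_euler('xyz',d["orientation"]).as_matrix().T@(np.array(p)-d["eye"])
    return np.array([d["cx"]+f*q[0]/q[2],d["cy"]+f*q[1]/q[2]])
def tin(p,o,yaw):
    c,s=np.cos(yaw),np.sin(yaw); return np.array([o[0]+c*p[0]-s*p[1],o[1]+s*p[0]+c*p[1],p[2]])
E
python3 - <<'E'
from bench import robot
from h import *
T=robot.get_image("top");S=robot.get_image("scene")
out=[]
for n,d,(x0,y0,x1,y1) in(("top",T,(240,160,280,195)),("scene",S,(295,197,330,225))):
    g=d["img"].max(2).astype(int); m=np.zeros(g.shape,np.uint8); m[y0:y1,x0:x1]=(g[y0:y1,x0:x1]<45)
    m=cv2.morphologyEx(m,cv2.MORPH_OPEN,np.ones((7,7)) if n=="top" else np.ones((5,5)))
    M=cv2.moments(m,True); u,v=M['m10']/M['m00'],M['m01']/M['m00']
    print(n,u,v,M['m00'],on_z(d,u,v,77),cv2.minAreaRect(cv2.findNonZero(m)))
for n,d,(x0,y0,x1,y1) in(("top",T,(230,150,410,270)),("scene",S,(160,180,340,300))):
    cv2.imwrite(f"pics/{n}z.png",cv2.resize(d["img"][y0:y1,x0:x1],None,fx=4.4,fy=4.4,interpolation=cv2.INTER_CUBIC))
E
```

```text
top 260.2515923566879 177.56050955414014 314.0 [656.62340837  99.25750086  77.        ] ((260.0, 177.5), (19.0, 18.0), 90.0)Traceback (most recent call last):
  File "<stdin>", line 8, in <module>
ZeroDivisionError: float division by zero
```

Run:
```python
from bench import robot
from h import *
T=robot.get_image("top");S=robot.get_image("scene")
for n,d,(x0,y0,x1,y1),th in(("top",T,(240,160,280,195),45),("scene",S,(295,197,330,225),60)):
    g=d["img"].max(2).astype(int); m=np.zeros(g.shape,np.uint8); m[y0:y1,x0:x1]=(g[y0:y1,x0:x1]<th)
    m=cv2.morphologyEx(m,cv2.MORPH_OPEN,cv2.getStructuringElement(cv2.MORPH_ELLIPSE,(9,9)if n=="top" else(7,7)))
    M=cv2.moments(m,True)
    if M['m00']: 
        u,v=M['m10']/M['m00'],M['m01']/M['m00']; print(n,u,v,M['m00'],on_z(d,u,v,77))
for n,d,(x0,y0,x1,y1) in(("top",T,(230,150,410,270)),("scene",S,(160,180,340,300))):
    cv2.imwrite(f"pics/{n}z.png",cv2.resize(d["img"][y0:y1,x0:x1],None,fx=4.4,fy=4.4,interpolation=cv2.INTER_CUBIC))
```

```text
top 260.2760736196319 177.53067484662577 326.0 [656.69073226  99.20275703  77.        ]
scene 311.1818181818182 210.5974025974026 231.0 [656.12761028 100.3680236   77.        ]
```

View pics/topz.png

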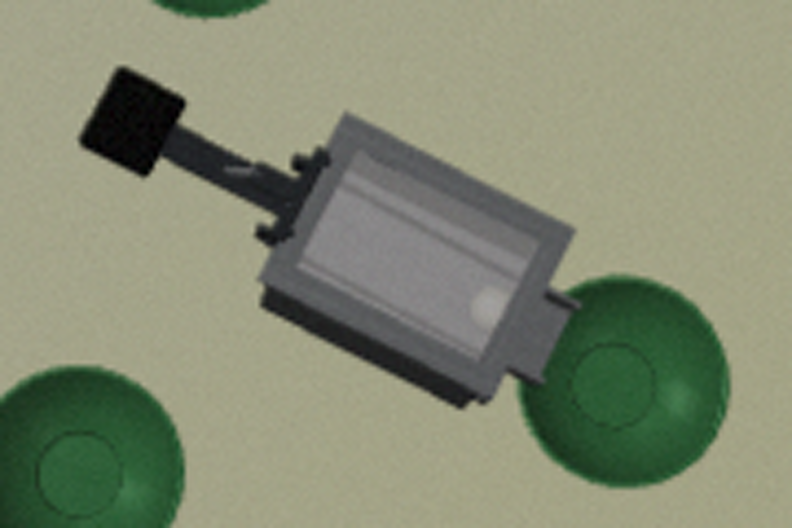

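View pics/scenez.png

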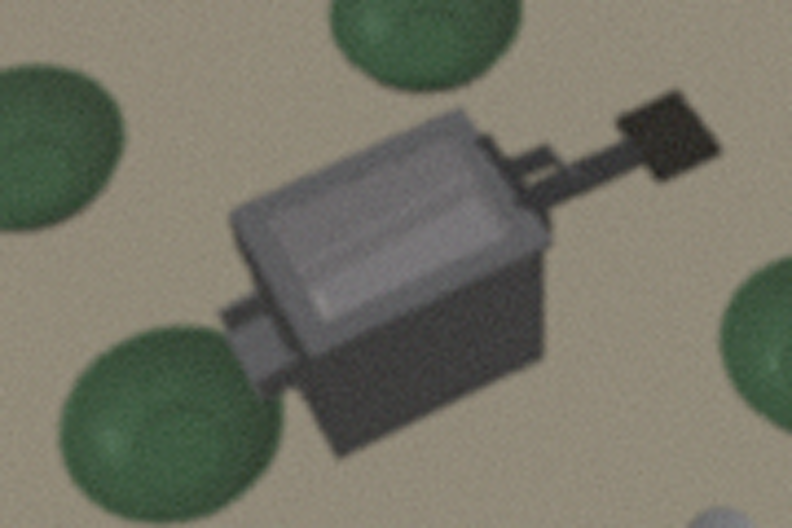

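Run:
```python
from bench import robot
from h import *
T=robot.get_image("top");S=robot.get_image("scene")
f=lambda x,y,z,d=T,o=(230,150):on_z(d,o[0]-.4+x/4.4,o[1]-.4+y/4.4,z)
c=[f(*p,109) for p in((347,113),(575,230),(487,403),(262,280))]
e1=c[0]-c[1];e2=c[3]-c[2];w=c[0]-c[3];w2=c[1]-c[2]
for e in(e1,e2):print(np.linalg.norm(e),np.arctan2(e[1],e[0])-np.pi/2)
for e in(w,w2):print(np.linalg.norm(e),np.arctan2(e[1],e[0]))
cs=[f(*p,109,S,(160,180)) for p in((460,108),(232,213),(308,357),(550,240))]
for e in(cs[0]-cs[1],cs[3]-cs[2]):print(np.linalg.norm(e),np.arctan2(e[1],e[0])-np.pi/2)
print("lidc",np.mean(c,0),np.mean(cs,0), "dish",f(613,385,4))
# far ends: origin vs pad direction
pad=np.array([656.4,99.8]);lc=np.mean([np.mean(c,0),np.mean(cs,0)],0)[:2]
v=pad-lc;print("pad-lid",np.linalg.norm(v),np.arctan2(v[1],v[0])-np.pi/2)
```

```text
125.46265685698943 -0.49104591946798903
124.08338433666772 -0.5131151155965523
93.08507076702314 -0.47874387856457895
95.81659010497735 -0.4938051653880678
125.54077311082898 -0.4721061312752026
128.15788397661174 -0.47696619969928933
lidc [582.88820167 -39.14378013 109.        ] [582.18655788 -38.88564137 109.        ] dish [ 528.05089515 -152.66182761    4.        ]
pad-lid 157.24252155939465 -0.4889927678931201
```

Run:
```python
from bench import robot
from h import *
o=robot.current_eef_rot();print(o,R.from_euler('xyz',o).as_matrix().round(3))
yaw=-.488;pad=np.array([656.4,99.8])
off=R.from_euler('xyz',o).as_matrix().T@np.array([-61,30,165]);print("cam in tool",off)
print("out dir",-np.sin(yaw),np.cos(yaw))
for psi in(1.083,1.083-np.pi):
    ori=[np.pi,0,psi];print(psi,R.from_euler('xyz',ori).as_matrix()@off)
    for z in(200,40):print(robot.inverse_kinematics([*pad,z],ori))
```

```text
[-3.14141135e+00 -2.56595187e-05  2.67879299e+00] [[-0.895  0.446 -0.   ]
 [ 0.446  0.895 -0.   ]
 [ 0.    -0.    -1.   ]]
cam in tool [  67.98105509   -0.41948735 -164.99818235]
out dir 0.46886028237891875 0.8832723450938338
1.083 [ 31.49082468  60.24888199 164.99818235]
[-1.67802670e-02  4.75432260e-01  1.26191941e+00 -4.44089210e-16
  1.40424098e+00  4.71016060e-01]
[-1.67802670e-02  6.10808688e-01  1.44728255e+00 -4.44089210e-16
  1.08350141e+00  4.71016060e-01]
-2.058592653589793 [-31.49082468 -60.24888199 164.99818235]
[-0.01678027  0.47543226  1.26191941  0.          1.40424098 -2.67057659]
[-0.01678027  0.61080869  1.44728255  0.          1.08350141 -2.67057659]
```

Run:
```python
from bench import robot
from h import *
ori=[np.pi,0,1.083]
robot.move_gripper(0.0)
robot.move_ptp([656.4,99.8,160],ori)
robot.move_linear([656.4,99.8,100])
print(robot.current_t(),robot.current_tcp_pos(),robot.current_gripper_width(),robot.current_contact_force())
for n in("scene","wrist"):
    d=robot.get_image(n)
    img=d["img"]
    if n=="scene": img=cv2.resize(img[120:320,140:400],None,fx=3,fy=3)
    cv2.imwrite(f"pics/{n}1.png",img)
```

```text
4.5 [656.57055126 100.36599181 100.41718433] 0.004219045746859973 [ 0.16300081 -0.00447259  0.4629031 ]
```

View pics/scene1.png

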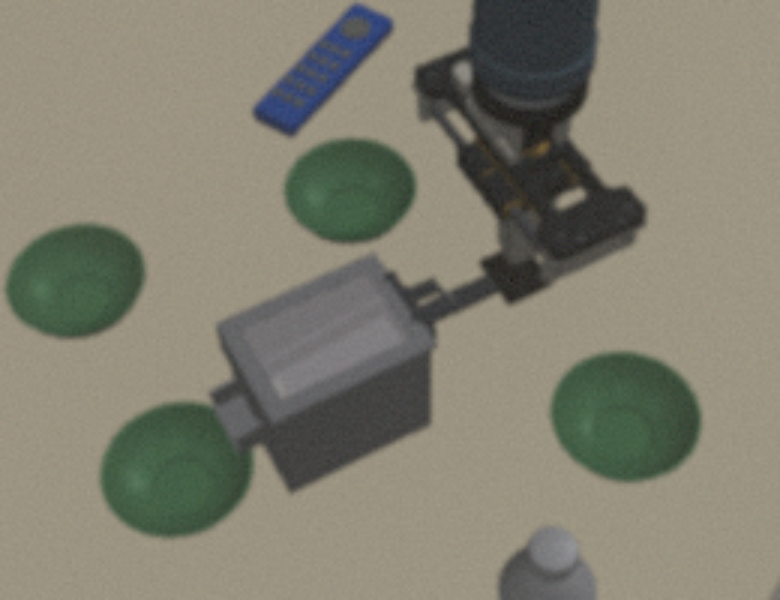

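View pics/wrist1.png

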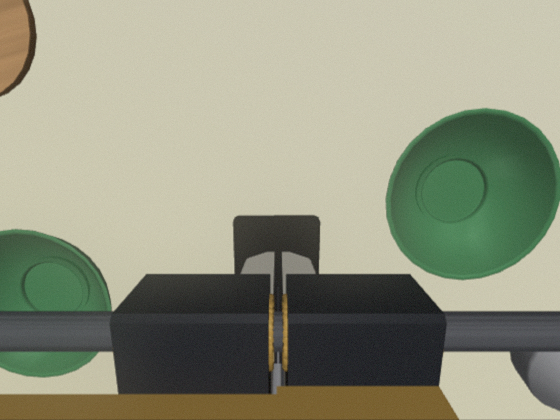

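The shut fingertip is centred above the pad: in the wrist view the pad spans columns 235–320 and the fingertip 240–318. I'll press it down now.

Run:
```python
from bench import robot
from h import *
n=np.array([.469,.883,0]);p0=np.array([656.4,99.8,0])
def P(dy,z): return list(p0+n*dy+[0,0,z])
def rep(s): print(s,robot.current_t(),robot.current_tcp_pos().round(1) if hasattr(robot.current_tcp_pos(),'round') else robot.current_tcp_pos(),np.round(robot.current_contact_force(),2))
print(robot.move_linear(P(0,76),speed=40,f_stop=15));rep("touch")
print(robot.move_linear(P(-2,60),speed=40,f_stop=15));rep("mid")
print(robot.move_linear(P(-6,46),speed=40,f_stop=15));rep("low")
print(robot.move_linear(P(-8,34),speed=20,f_stop=12));rep("stop")
robot.sleep(1.0);rep("held")
for k in("top","scene"):
    img=robot.get_image(k)["img"]
    img=img[120:280,220:420] if k=="top" else img[120:320,140:400]
    cv2.imwrite(f"pics/{k}2.png",cv2.resize(img,None,fx=3,fy=3))
```

```text
False
touch 5.35 [656.3  99.8  76.2] [-1.72 -0.79  3.13]
False
mid 5.9 [655.7  98.3  59.9] [0.37 3.12 4.3 ]
False
low 6.4167 [653.6  94.5  45.7] [1.63 3.17 3.37]
True
stop 6.8417 [653.1  93.2  41.1] [-3.08  1.83 11.91]
held 7.8417 [653.1  93.3  41.3] [-3.36  0.54  9.22]
```

View pics/scene2.png

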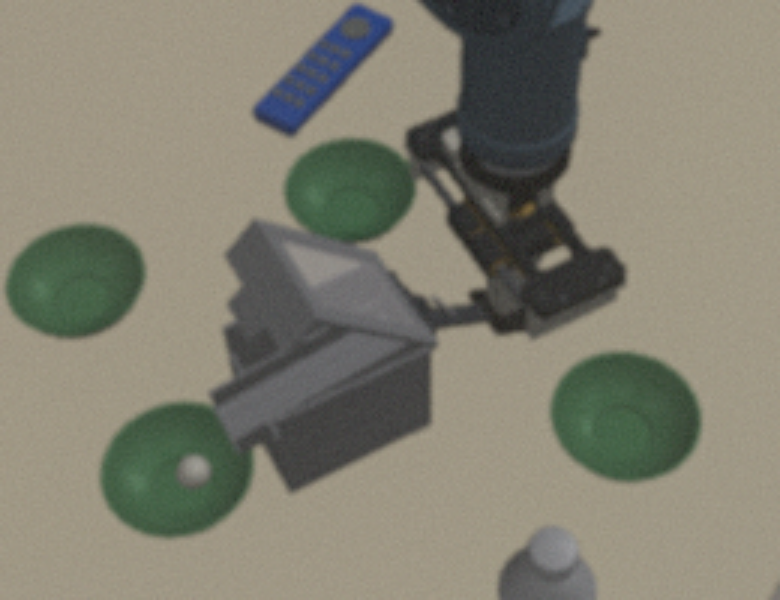

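View pics/top2.png

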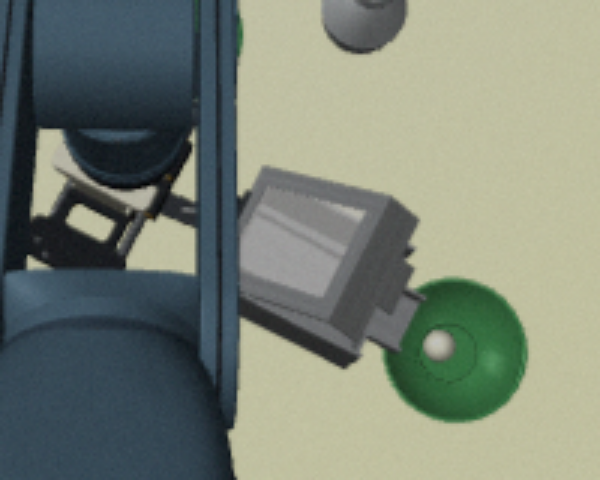

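The lid is wide open and the marble is in the dish, at about (438,345) in the top crop, inside the base ring. I'll hold a moment longer, then ease the lever up in one slow line.

Run:
```python
from bench import robot
from h import *
robot.sleep(1.0)
robot.move_linear([656.4,99.8,90],speed=20)
print(robot.current_t(),robot.current_tcp_pos(),np.round(robot.current_contact_force(),2))
robot.sleep(0.4)
robot.move_linear([656.4,99.8,200],speed=120)
robot.move_ptp([420,330,260],[np.pi,0,1.083])
robot.sleep(0.5)
print(robot.current_t(),robot.current_tcp_pos(),np.round(robot.current_contact_force(),2))
T=robot.get_image("top");S=robot.get_image("scene")
cv2.imwrite("pics/top3.png",T["img"]);cv2.imwrite("pics/scene3.png",cv2.resize(S["img"][120:320,140:400],None,fx=3,fy=3))
g=T["img"].max(2).astype(int); m=np.zeros(g.shape,np.uint8); m[160:195,240:280]=(g[160:195,240:280]<45)
m=cv2.morphologyEx(m,cv2.MORPH_OPEN,cv2.getStructuringElement(cv2.MORPH_ELLIPSE,(9,9)))
M=cv2.moments(m,True);print("pad px",M['m10']/M['m00'],M['m01']/M['m00'],M['m00'])
d=cv2.absdiff(T["img"],cv2.imread("pics/top0.png")).max(2)
print("diff lid/dish bbox",cv2.boundingRect(cv2.findNonZero((cv2.GaussianBlur(d,(5,5),0)[90:350,140:420]>30).astype(np.uint8))))
```

```text
11.6 [656.3334347   99.81830822  89.91312605] [-0.56  0.48 -0.34]
14.8333 [420.18652734 329.83364527 259.910289  ] [-0.33  1.09  0.1 ]
pad px 260.1347962382445 177.57993730407523 319.0
diff lid/dish bbox (0, 139, 232, 59)
```

View pics/scene3.png

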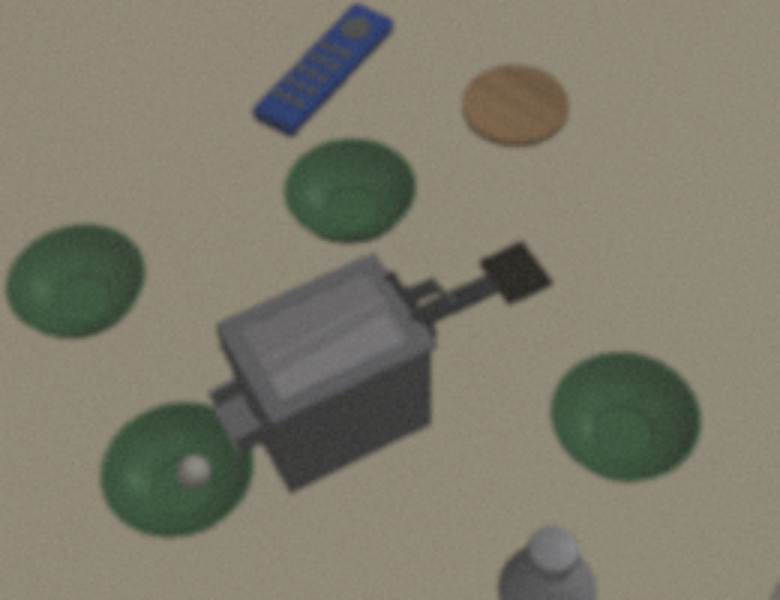

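View pics/top3.png

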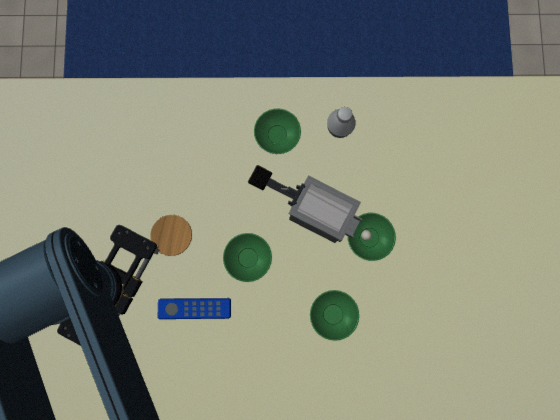

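The lid is shut, the pad is back at its rest pixel (260.1,177.6), the marble is in the dish at (366,235), nothing else has moved, and the arm is clear.

```bash
python3 -c "
from bench import robot
robot.hand_in();print(robot.current_t())"
```

```text
the job is handed in; nothing more can be done
the job is handed in; nothing more can be done
```

The marble is in the green dish, the lid is shut and the job is handed in; the robot gave no verdict. The last clock reading before handing in was 14.8 s of the 40 s allowed.

- **Press:** I pressed the lever pad down to its stop with the shut fingertip, with about 12 N of vertical force at the stop. I held it there about 2 s, and the marble rolled into the dish.
- **Release:** I eased the lever up in one line at 20 mm/s mean speed, well under the 0.12 m/s limit. I did not measure the lid's own speed. Then I moved the arm clear.
- **Last checks:** After the release, the pictures showed:
  - the marble in the dish
  - the lid shut
  - the pad back at its rest pixel (260.1,177.6 against 260.3,177.5 at the start)
  - the dish and the bystanders by eye where they had been

An automatic before/after picture comparison flagged one region. It covered the lower-left part of the view, where the arm now stands, and reached as far as the dish where the marble now lies. Because of that it was not a clean check of its own, and no check failed.

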